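Fetch the calibration-weight case from behind the bottle

ROBOT

A 6-joint arm with a two-finger parallel gripper is mounted at the origin on the work surface. World frame = base frame: x ahead of the robot, y to its left, z up, the work surface at z = 0. Lengths are in m, angles in rad, forces in N, time in s.
With the tool pointing down it reaches from about 0.375 to 0.9 m from the base axis. Payload 3.1 kg.
Tool frame: the origin (TCP) lies midway between the tips of the shut fingers; the grasp point (between the pads) lies robot.grip_point_offset behind it (robot.grip_point_offset is the distance from the TCP to the grasp point, in m); z points along the fingers, y is the direction in which the jaws open and shut (so a half turn about z gives the same grasp; the last joint's range is limited). The gripper opens to 87 mm and grips with 3 to 60 N. Pads are 19 mm wide; open, the fingers measure 117 mm over their backs; the gripper's body (75 mm by 190 mm) begins 51 mm behind the grasp point.
Start: joints at [0.956, 0.527, 1.433, -0, 1.181, -0.178], TCP at [0.264, 0.566, 0.223] pointing down, gripper open.
Joint ranges: [-3.08, 3.08], [-0.75, 2.2], [0.22, 2.44], [-1.43, 4.57], [0, 2.65], [-2.85, 2.85]. Speed limits (rad/s): [2.79, 2.79, 3.14, 3.14, 3.14, 3.14].

INTERFACE

Orientations are given as a unit quaternion [x, y, z, w].
In Python, from rig import robot, cams, hand_in gives the robot as it stands. The module is installed in compiled form; this text tells all that it offers.
- The arm moves only by the tool send_rows, never from a script. Its argument "steps" is one flat list of numbers, 5 for each row, row after row: the finger opening in m, from 0 to 0.087, then the shift along the tool's x, y, z in m, then the turn about the tool's z in rad. A call has 1 to 8 rows; each row is the pose to reach, as a shift and turn from the pose measured when the call began, along the tool's axes at that moment; what a row does not reach only later rows make up. A row lasts 1/8 s, in which the tool goes at most 62.5 mm and 10.7 degrees, less where a joint would pass 70% of its speed; a pose out of reach is approached as far as the arm can. A call with a gripper value outside its range is refused whole. The fingers move at their own pace and stop on an object; "force" is the grip in N (left out, the last holds). Time passes only in rows, so rows that repeat a pose let the fingers close. It gives the time, the measured TCP pose, the force and the opening at its end, in the units of the state.
- robot.get_obs(): the state, without advancing time (a new reading comes with each control period).
- cams.camera(name): name is "scene" or "top" or "wrist"; returns a dict with "color" (480x640x3 uint8, red, green, blue), "range_z" (480x640 float32, m along the optical axis (not along the pixel's ray), 0 where there is no reading), "intrinsics" (3x3 intrinsics, pixels), "extrinsics" (4x4, takes a point from camera to world coordinates). Camera axes: x right, y down, z forward; pixel columns grow to the right and rows downward; lengths in m; the calibration is good to about 2 mm. A picture is of the moment at which its call begins.
- hand_in(): hands the job in, once; it reports no verdict.
The state is a dict: "time": time; "q": joint angles; "joint_velocities": joint speeds; "joint_torque": joint torques, N m; "position": TCP position; "tool_rot": TCP orientation; "ft_force": force on the tool from outside, world axes, zero at the start; "moment": the same for the moment, N m; "grip_width": finger opening in m.
Only numpy, scipy, OpenCV 4.12 (cv2) and the standard library are available. Lean on these libraries where they do the work, as an engineer would, in place of code of your own. Each camera call takes 0.05 s, during which the arm holds its last target.

TASK

The balance is due for its check, but the grey weight case is stowed under the bench shelf with a brown bottle standing in front of its handle. First stand the bottle upright on the bench to one side, well out of the case's way, before moving the case; then draw the case out from under the shelf and set it down flat in the middle of the rubber mat in front of the balance. Do not tip or drop the case or the bottle, and leave the cardboard carton and the conical flask where they are.

Things in the scene. Friction and masses are not known exactly. Their poses are not given: they have to be found in the camera images.
- bottle_centre (a point): brown glass wide-neck bottle, white label, black screw cap, loose, 0.3 to 0.55 kg. 135 mm tall; the point is on its axis, half-way up (67.5 mm above its foot). Body 62 mm in diameter, straight from 4 to 94 mm above the foot, then a shoulder; cap 46 mm in diameter, 108 to 135 mm above the foot. It stands 12 to 28 mm in front of the case's handle. z up.
- weight_case_centre (a point): closed grey plastic box with a black handle, loose, 0.4 to 0.7 kg, in the left or right bay under the shelf, handle end sticking out to the front. 150 mm long (x), 64 mm wide (y), 56 mm high without handle; the point is the box's centre, 28 mm above its foot. x runs along its length away from the handle (at the start, into the shelf); z up. It is free to slide out towards its -x.
- weight_case_handle (a point): grip point of the case's handle: a rigid level U of 12 mm round bar on the case's -x end; two arms parallel to x, 60 mm over their outsides, reach 42 mm from the box to a cross bar. The point is midway between the arms, 97 mm in -x from the box's centre and 34 mm above the case's foot (bar centre height). Axes as the case.
- shelf: fixed bench shelf: white board 200 mm deep (x), 320 mm wide (y), underside 110 mm and top 126 mm above the bench, on 16 mm legs at x +-85, y +-150 mm; jars on its back half reach 231 mm. Origin on the bench below the board's middle; front edge at x = -100 mm, towards the robot. Case and carton stand in its two bays (y about +-75 mm), fronts 15 to 35 mm ahead of the front edge.
- mat_centre (a point): middle of the top of the black rubber mat, fixed flat on the bench in front of the balance, on the robot's left or right: 180 mm (x) by 240 mm (y), top 3 mm above the bench. The balance (white, 180 mm wide, up to 78 mm high, fixed) stands behind it from x = +110 to +345 mm. x points from the mat to the balance, z up.
- carton_centre (a point): cardboard carton 150 mm (x) by 70 mm (y) by 60 mm high, loose, under the shelf in the bay beside the case; the point is its centre. To be left alone.
- flask_centre (a point): clear glass conical flask, 130 mm tall, 84 mm in diameter at the foot, loose on the bench on the opposite side from the mat; the point is its axis, half-way up. To be left alone.
- desiccator: glass desiccator, fixed: round, 214 mm in greatest diameter, 230 mm tall, on the opposite side from the mat. Its origin is a point on the bench in front of it: the middle of its foot lies 200 mm from the origin along x (away from the robot).
Mind the look-alikes: they are no part of the job. What is shaped like the part that bears weight_case_centre but turquoise is not meant. What is shaped like the part that bears bottle_centre but red is not meant.

How it is judged:
On the way:
1. the bottle stands upright on the bench, let go, at least 75 mm to the side of the case's centre line, while the case is still in its place (moved less than 30 mm) ((y of bottle_centre in the frame of weight_case_centre above 0.075 m or y of bottle_centre in the frame of weight_case_centre below -0.075 m) and angle between bottle_centre's own z axis and vertical below 0.1 rad and height (world z) of bottle_centre below 0.074 m and contact force between the fingers and bottle below 0.1 N and linear speed of bottle below 0.03 m/s and distance of weight_case_centre from where it was at the start of the episode below 0.03 m), for 0.2 s.
At the end, for the whole second after the job is handed in: the weight case lies flat on the rubber mat, right way up, its centre within 50 mm of the mat's centre (any heading), let go and at rest; the bottle stands upright on the bench, at rest, at least 60 mm from where it began (horizontal distance between weight_case_centre and mat_centre below 0.05 m and angle between weight_case_centre's own z axis and vertical below 0.08 rad and height (world z) of weight_case_centre between 0.026 and 0.036 m and linear speed of each of weight_case, bottle below 0.02 m/s and contact force between the fingers and weight_case below 0.1 N and angle between bottle_centre's own z axis and vertical below 0.1 rad and height (world z) of bottle_centre between 0.06 and 0.074 m and distance of bottle_centre from where it was at the start of the episode above 0.06 m); the robot touches nothing.
It fails at once if the bottle or the weight case is tipped by more than 0.5 rad (angle between any of bottle_centre, weight_case_centre's own z axis and vertical above 0.5 rad).
It fails at once if the weight case is dropped (moves at over 0.6 m/s with no finger on it) (linear speed of weight_case above 0.6 m/s and contact force between the fingers and weight_case below 0.1 N).
It fails at once if the bottle is dropped (moves at over 0.6 m/s with no finger on it) (linear speed of bottle above 0.6 m/s and contact force between the fingers and bottle below 0.1 N).
It fails at once if the carton is moved by more than 30 mm (distance of carton_centre from where it was at the start of the episode above 0.03 m).
It fails at once if the flask is moved by more than 30 mm or tipped (distance of flask_centre from where it was at the start of the episode above 0.03 m or angle between flask_centre's own z axis and vertical above 0.4 rad).
It also fails if it takes over 72 s, if anything falls off the work surface, if the arm or the gripper's body presses on something with over 40 N, if the wrist force passes 120 N, or if a joint passes its speed limit or range.

## Working session

There is one attempt and no reset: what is moved stays moved. The work goes in short steps, Python scripts to look and compute and a tool call to move; the robot and the scene stay as the last step left them, time stands still between calls to the robot, and variables do not carry over. Pictures are saved under pics/ and viewed, and the job is handed in when it is done.

Besides the shell and the picture viewer there is one more tool, called after "Emit:" in YAML: its name, and indented under it one key for each argument. send_rows: Moves the arm, as the interface text tells. Its arguments: {"type":"object","properties":{"steps":{"type":"array","items":{"type":"number"}},"force":{"type":"number"}},"required":["steps"]}

```bash
mkdir -p pics; cat > h.py <<'E'
import numpy as np, cv2
from rig import robot, cams, hand_in
def shot(name,fn):
    c=cams.camera(name); cv2.imwrite('pics/'+fn+'.png',c['color'][:,:,::-1]); np.savez('pics/'+fn+'.npz',**c); return c
def cloud(c):
    K=c['intrinsics'];T=c['extrinsics'];z=c['range_z'].astype(float)
    v,u=np.mgrid[0:480,0:640]
    P=np.stack([(u-K[0,2])/K[0,0]*z,(v-K[1,2])/K[1,1]*z,z],-1)
    return P@T[:3,:3].T+T[:3,3]
def ray(c,u,v,h):
    K=c['intrinsics'];T=c['extrinsics']
    d=T[:3,:3]@np.array([(u-K[0,2])/K[0,0],(v-K[1,2])/K[1,1],1]);o=T[:3,3]
    return o+d*(h-o[2])/d[2]
def ld(fn): return dict(np.load('pics/'+fn+'.npz'))
E
python3 - <<'E'
from h import *
print(robot.get_obs(), robot.grip_point_offset)
for n in ['scene','top','wrist']:
    c=shot(n,n+'0'); print(n,c['intrinsics'].round(1).tolist(),c['extrinsics'].round(3).tolist())
E
```

```text
{'time': 0.0, 'q': array([ 9.55484883e-01,  5.28488966e-01,  1.43388728e+00,  1.25228956e-05,
        1.18137019e+00, -1.78546508e-01]), 'joint_velocities': array([-0.00024773, -0.00020017,  0.00108119,  0.00173757,  0.00039776,
       -0.0010989 ]), 'joint_torque': array([-1.64837929e-03, -4.40035379e+01, -1.76593351e+01,  6.31833239e-02,
        5.81951207e-02, -1.43095363e-04]), 'position': array([0.26395655, 0.56573375, 0.22156239]), 'tool_rot': array([ 2.16652994e-01,  9.76248083e-01, -9.90924271e-04, -4.21651758e-04]), 'ft_force': array([-0.37324764,  0.44960567, -0.21739569]), 'moment': array([-0.04941269, -0.00331884, -0.00053907]), 'grip_width': 0.08676938640198073} 0.0187
scene [[450.3, 0.0, 315.2], [0.0, 450.3, 242.3], [0.0, 0.0, 1.0]] [[0.851, 0.34, -0.4, 0.982], [0.525, -0.559, 0.642, -0.613], [-0.005, -0.756, -0.654, 0.741], [0.0, 0.0, 0.0, 1.0]]
top [[593.2, 0.0, 321.4], [0.0, 593.2, 236.7], [0.0, 0.0, 1.0]] [[0.026, -0.983, 0.182, 0.348], [-1.0, -0.024, 0.013, -0.003], [-0.008, -0.182, -0.983, 1.312], [0.0, 0.0, 0.0, 1.0]]
wrist [[409.8, 0.0, 320.3], [0.0, 409.8, 234.1], [0.0, 0.0, 1.0]] [[0.423, 0.863, 0.275, 0.188], [0.906, -0.403, -0.131, 0.6], [-0.002, 0.304, -0.953, 0.384], [0.0, 0.0, 0.0, 1.0]]
```

View pics/scene0.png

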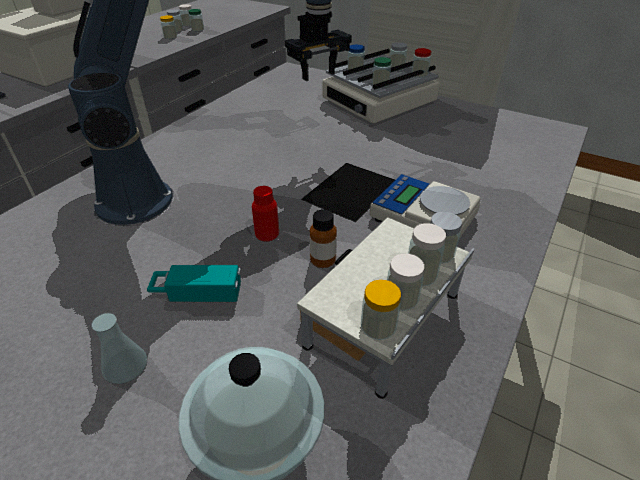

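View pics/top0.png

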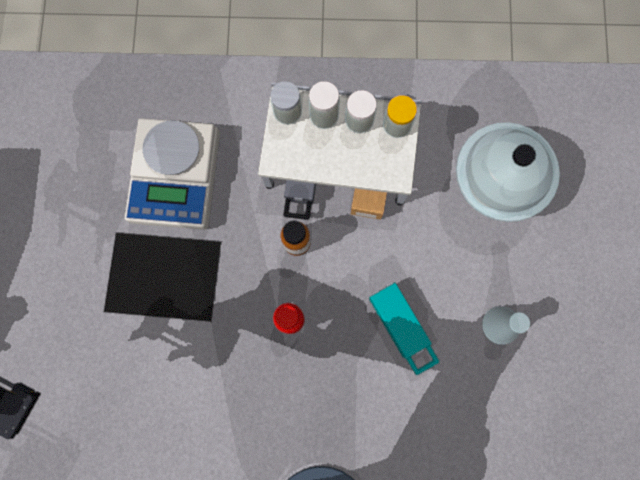

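View pics/wrist0.png

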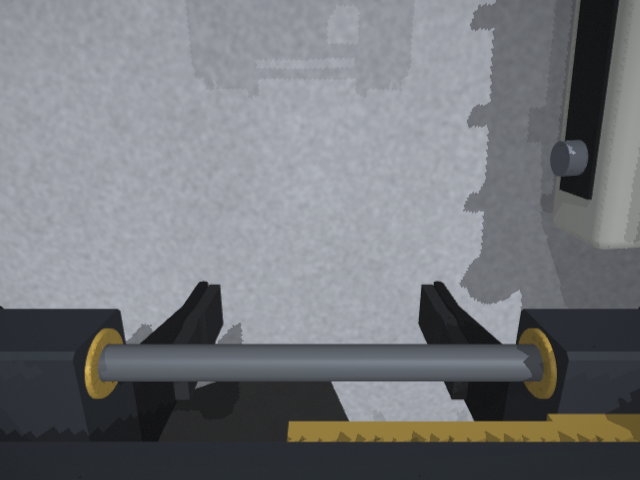

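The top view shows the bottle cap at about (294,232), with the grey case and its black handle at (299,203) just behind it. The mat is at (163,277), left of the robot, and the carton at (369,202). The red bottle (288,318) and the turquoise case (405,328) are look-alikes. Next I measure positions.

```bash
python3 - <<'E'
from h import *
c=ld('top0');P=cloud(c);im=c['color'][:,:,::-1].copy()
hsv=cv2.cvtColor(im,cv2.COLOR_BGR2HSV)
def st(name,m):
    p=P[m]; print(name,m.sum(),'med',np.median(p,0).round(4),'min',np.percentile(p,1,axis=0).round(4),'max',np.percentile(p,99,axis=0).round(4))
R=np.zeros((480,640),bool)
def box(u0,v0,u1,v1): 
    m=R.copy();m[v0:v1,u0:u1]=1;return m
dark=hsv[...,2]<45
# mat
m=box(90,225,235,330)&(hsv[...,2]<30)
cn=max(cv2.findContours(m.astype(np.uint8),0,2)[0],key=cv2.contourArea)
r=cv2.minAreaRect(cn);b=cv2.boxPoints(r)
q=np.array([ray(c,u,v,.003) for u,v in b]);print('mat',q.round(4).tolist(),q.mean(0).round(4),[np.linalg.norm(q[i]-q[i-1]).round(3) for i in range(4)])
# cap top
m=box(275,212,315,262)&(abs(P[...,2]-.135)<.008); st('cap',m)
cn=max(cv2.findContours(m.astype(np.uint8),0,2)[0],key=cv2.contourArea);(u,v),rr=cv2.minEnclosingCircle(cn);print('cap ray',ray(c,u,v,.135).round(4),u,v,rr, rr/593*1.18)
m=box(270,170,330,225)&(abs(P[...,2]-.056)<.006); st('case top',m)
m=box(270,170,330,225)&(P[...,2]>.034)&(P[...,2]<.044)&(P[...,0]<.78); st('handle',m)
m=box(345,180,395,220)&(abs(P[...,2]-.06)<.006); st('carton',m)
m=box(255,130,425,195)&(abs(P[...,2]-.126)<.006); st('shelf',m)
for n,bx in dict(red=(270,300,308,335),turq=(365,280,440,375),flask=(475,300,535,345)).items():
    m=box(*bx)&(P[...,2]>.015); st(n,m)
m=box(100,100,225,232)&(P[...,2]>.03);st('balance',m)
cv2.imwrite('pics/crop1.png',cv2.resize(im[120:270,240:440],None,fx=4,fy=4,interpolation=2))
E
```

```text
mat [[0.4072, 0.3989, 0.003], [0.4536, 0.3984, 0.003], [0.4439, 0.2499, 0.003], [0.3978, 0.2513, 0.003]] [0.4256 0.3246 0.003 ] [np.float64(0.148), np.float64(0.046), np.float64(0.149), np.float64(0.046)]
cap 402 med [0.5756 0.0684 0.136 ] min [0.5544 0.0474 0.1289] max [0.5981 0.0897 0.1403]
cap ray [0.5758 0.069  0.135 ] 293.35870361328125 231.0978240966797 11.407910346984863 0.022700394956900738
case top 508 med [0.6831 0.0643 0.0567] min [0.6635 0.0323 0.0503] max [0.7052 0.0958 0.0617]
handle 294 med [0.6399 0.068  0.0397] min [0.623  0.0338 0.0343] max [0.7067 0.1285 0.0438]
carton 687 med [ 0.6617 -0.0882  0.0607] min [ 0.6355 -0.1228  0.055 ] max [ 0.6871 -0.0534  0.0656]
shelf 8131 med [ 0.7358 -0.0278  0.1267] min [ 0.6701 -0.1759  0.1213] max [0.795  0.1392 0.1314]
red 774 med [0.4019 0.0729 0.1331] min [0.3738 0.0458 0.0381] max [0.4331 0.1047 0.1424]
turq 2694 med [ 0.3969 -0.1605  0.0565] min [ 0.3029 -0.232   0.0231] max [ 0.4801 -0.0946  0.0643]
flask 1221 med [ 0.4029 -0.3683  0.0672] min [ 0.3671 -0.4015  0.0156] max [ 0.4412 -0.3421  0.136 ]
balance 8642 med [0.7109 0.3422 0.0633] min [0.5992 0.2553 0.0359] max [0.8306 0.4368 0.0846]
```

View pics/crop1.png

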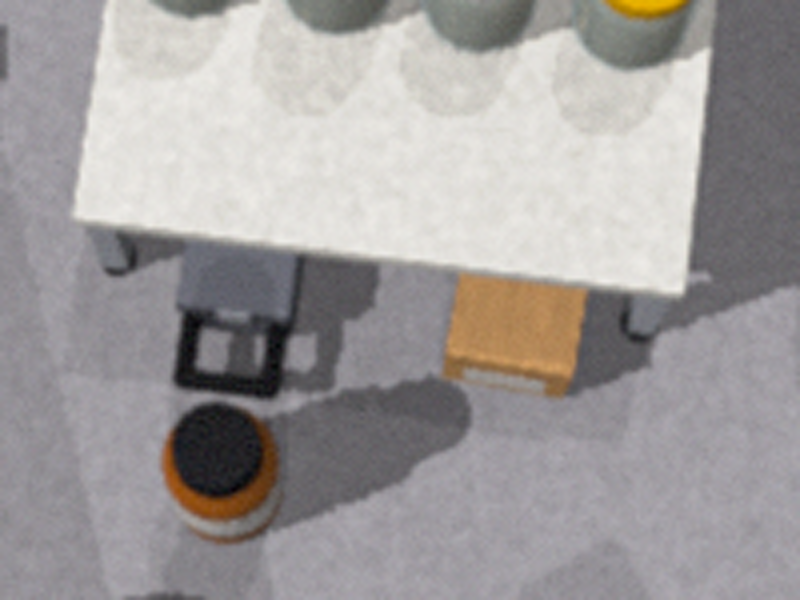

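The crop shows the bottle clear in front of the handle, and the shelf and case turned slightly. Next I refine the mat, the case and shelf yaw, and the handle.

```bash
python3 - <<'E'
from h import *
c=ld('top0');P=cloud(c);im=c['color'][:,:,::-1].copy()
hsv=cv2.cvtColor(im,cv2.COLOR_BGR2HSV)
R=np.zeros((480,640),bool)
def box(u0,v0,u1,v1): 
    m=R.copy();m[v0:v1,u0:u1]=1;return m
m=box(90,228,235,330)&(hsv[...,2]<70)
m=cv2.morphologyEx(m.astype(np.uint8),cv2.MORPH_OPEN,np.ones((9,9)))
cn=max(cv2.findContours(m,0,2)[0],key=cv2.contourArea);print(cv2.boundingRect(cn))
q=np.array([ray(c,u,v,.003)[:2] for u,v in cn[:,0]],np.float32);print('mat',cv2.minAreaRect(q))
def rect(n,m,h):
    m=cv2.morphologyEx(m.astype(np.uint8),cv2.MORPH_OPEN,np.ones((3,3)))
    cn=max(cv2.findContours(m,0,2)[0],key=cv2.contourArea)
    q=np.array([ray(c,u,v,h)[:2] for u,v in cn[:,0]],np.float32);r=cv2.minAreaRect(q);print(n,r,'\n  ',cv2.boxPoints(r).round(4).tolist())
rect('shelf',box(255,130,425,195)&(abs(P[...,2]-.126)<.007),.126)
rect('casetop',box(270,170,330,225)&(abs(P[...,2]-.056)<.006),.056)
rect('carton',box(345,180,395,220)&(abs(P[...,2]-.06)<.006),.06)
m=box(280,190,316,220)&(P[...,2]>.03)&(P[...,2]<.046)&(hsv[...,2]<60);rect('handle',m,.037)
# case top side edges: per-row left/right
m=box(270,170,330,225)&(abs(P[...,2]-.056)<.006)
for v in range(180,202,2):
    us=np.where(m[v])[0]
    if len(us): print(v,ray(c,us[0]-.5,v,.056).round(4),ray(c,us[-1]+.5,v,.056).round(4))
# front edge of shelf
pts=[]
ms=box(255,130,425,198)&(abs(P[...,2]-.126)<.007)
for u in range(275,405,10):
    vs=np.where(ms[:,u])[0]; pts.append(ray(c,u,vs[-1]+.5,.126)[:2])
pts=np.array(pts);k=np.polyfit(pts[:,1],pts[:,0],1);print('shelf front x=k*y+b',k, 'yaw',-np.arctan(k[0]))
E
```

```text
(105, 234, 115, 87)
mat ((0.49209243059158325, 0.3636700510978699), (0.2391044944524765, 0.1786290407180786), 86.52294921875)
shelf ((0.7453054785728455, -0.01807291805744171), (0.32081618905067444, 0.13905568420886993), 84.80982971191406) 
   [[0.6615999937057495, -0.17149999737739563], [0.800000011920929, -0.18410000205039978], [0.8291000127792358, 0.13539999723434448], [0.6905999779701233, 0.14800000190734863]]
casetop ((0.6834204792976379, 0.0642048642039299), (0.06363596022129059, 0.039693064987659454), 83.99909210205078) 
   [[0.6603999733924866, 0.03460000082850456], [0.6998000144958496, 0.030500000342726707], [0.7064999938011169, 0.09380000084638596], [0.6669999957084656, 0.09790000319480896]]
carton ((0.6619977951049805, -0.08749730885028839), (0.06970974802970886, 0.04958784580230713), 82.4014892578125) 
   [[0.6327999830245972, -0.11879999935626984], [0.6819999814033508, -0.12530000507831573], [0.6912000179290771, -0.05620000138878822], [0.6420000195503235, -0.04969999939203262]]
handle ((0.6460429430007935, 0.06809569895267487), (0.056947872042655945, 0.04188724607229233), 83.1529312133789) 
   [[0.6219000220298767, 0.04230000078678131], [0.6633999943733215, 0.037300001829862595], [0.670199990272522, 0.09390000253915787], [0.628600001335144, 0.09889999777078629]]
180 [0.7039 0.1302 0.056 ] [0.7051 0.0797 0.056 ]
182 [0.7002 0.0949 0.056 ] [0.7014 0.0445 0.056 ]
184 [0.6957 0.0947 0.056 ] [0.6972 0.0312 0.056 ]
186 [0.6912 0.0945 0.056 ] [0.6927 0.031  0.056 ]
188 [0.6866 0.0966 0.056 ] [0.6882 0.0309 0.056 ]
190 [0.6821 0.0964 0.056 ] [0.6836 0.033  0.056 ]
192 [0.6776 0.0962 0.056 ] [0.6791 0.0329 0.056 ]
194 [0.673  0.0982 0.056 ] [0.6746 0.0327 0.056 ]
196 [0.6686 0.0959 0.056 ] [0.6701 0.0326 0.056 ]
198 [0.6646 0.0761 0.056 ] [0.6656 0.0346 0.056 ]
shelf front x=k*y+b [0.0998045  0.67902766] yaw -0.09947508649779378
```

Measured so far, all consistent with the sizes given:

| Thing | Position | Yaw |
|---|---|---|
| Bottle | (0.576, 0.069) | – |
| Case front | (0.664, 0.066) | about -0.105 |
| Case centre | about (0.738, 0.058) | about -0.105 |
| Handle | (0.642, 0.068) | about -0.105 |
| Mat | (0.492, 0.364) | -0.06 |

I'll take the bottle by its cap and set it to the right, at about (0.56, -0.10).

```bash
cat >> h.py <<'E'
from scipy.spatial.transform import Rotation as Ro
def go(x,y,z,yaw=None):
    """yaw = world direction of tool x (deg)"""
    o=robot.get_obs();M=Ro.from_quat(o['tool_rot']).as_matrix()
    cur=np.degrees(np.arctan2(M[1,0],M[0,0]))
    d=M.T@(np.array([x,y,z])-o['position'])
    t=0 if yaw is None else -np.radians((yaw-cur+180)%360-180)
    print('t',round(o['time'],2),'pos',o['position'].round(4),'yaw',cur.round(1),'tilt',np.degrees(np.arccos(-M[2,2])).round(2),'w',round(o['grip_width'],4),'F',o['ft_force'].round(1),'-> shift',d.round(4),'turn',round(t,3),'dist',np.linalg.norm(d).round(3))
E
python3 -c "
from h import *
go(.576,.069,.20,174)"
```

```text
t 0.15 pos [0.264  0.5659 0.2218] yaw 155.0 tilt 0.1 w 0.0868 F [ 0.7  0.4 -0.5] -> shift [-0.4929 -0.3182  0.0222] turn -0.332 dist 0.587
```

Emit:
send_rows:
  steps: [0.087, -0.04, -0.026, 0, -0.04, 0.087, -0.08, -0.052, 0, -0.08, 0.087, -0.12, -0.078, 0, -0.12, 0.087, -0.16, -0.104, 0, -0.16, 0.087, -0.2, -0.13, 0, -0.2, 0.087, -0.24, -0.156, 0, -0.24, 0.087, -0.28, -0.18, 0, -0.28, 0.087, -0.32, -0.206, 0, -0.33]
  force: 25

```text
time: 1.15
position: [0.4675, 0.2425, 0.2219]
tool_rot: [0.053, 0.999, -0.001, -0.0]
ft_force: [0.6, 0.3, 0.3]
grip_width: 0.0869
```

```bash
python3 -c "
from h import *
go(.576,.069,.20,174)"
```

```text
t 1.15 pos [0.4675 0.2425 0.2219] yaw 174.0 tilt 0.1 w 0.0869 F [0.6 0.3 0.3] -> shift [-0.1261 -0.1611  0.022 ] turn -0.0 dist 0.206
```

Emit:
send_rows:
  steps: [0.087, -0.03, -0.04, 0, 0, 0.087, -0.06, -0.08, 0, 0, 0.087, -0.09, -0.12, 0.01, 0, 0.087, -0.126, -0.161, 0.022, 0, 0.087, -0.126, -0.161, 0.022, 0, 0.087, -0.126, -0.161, 0.022, 0]

```text
time: 1.9
position: [0.5751, 0.0693, 0.1996]
tool_rot: [0.053, 0.999, -0.0, -0.001]
ft_force: [-0.1, 0.1, 0.4]
grip_width: 0.087
```

```bash
python3 -c "
from h import *
go(.576,.069,.107,174)
c=shot('wrist','w1')
P=cloud(c);m=(abs(P[...,2]-.135)<.006)&(abs(P[...,0]-.576)<.05)&(abs(P[...,1]-.069)<.05)
print(m.sum(),np.median(P[m],0),P[m].min(0),P[m].max(0))"
```

```text
t 1.9 pos [0.5751 0.0693 0.1996] yaw 173.9 tilt 0.17 w 0.087 F [-0.1  0.1  0.4] -> shift [-0.0012 -0.0001  0.0926] turn -0.001 dist 0.093
4415 [0.57597113 0.06756965 0.13543633] [0.5548484  0.04490049 0.12901667] [0.60002944 0.09021068 0.13781453]
```

View pics/w1.png

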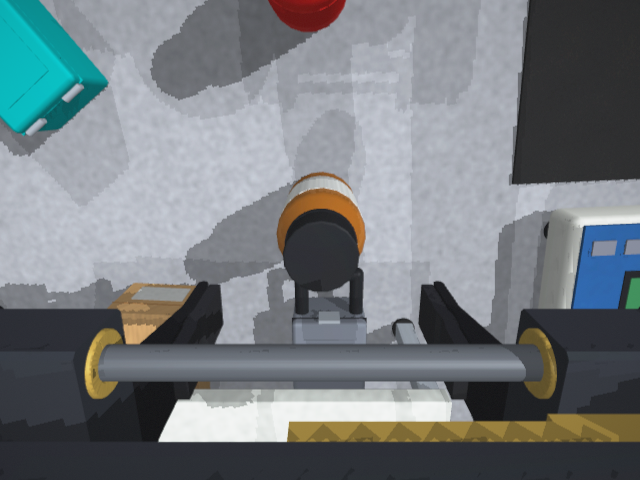

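The wrist view agrees: the cap, at pixel (321,249), is centred between the fingers, with the handle and the grey case behind it. I'll go down onto the cap and grip.

Emit:
send_rows:
  steps: [0.087, -0.001, 0, 0.03, 0, 0.087, -0.001, 0, 0.06, 0, 0.087, -0.001, 0, 0.08, 0, 0.087, -0.001, 0, 0.093, 0, 0.087, -0.001, 0, 0.093, 0, 0.04, -0.001, 0, 0.093, 0, 0.04, -0.001, 0, 0.093, 0, 0.04, -0.001, 0, 0.093, 0]
  force: 25

```text
time: 2.95
position: [0.5761, 0.0697, 0.1075]
tool_rot: [0.052, 0.999, -0.0, -0.001]
ft_force: [-0.1, -0.2, -0.6]
grip_width: 0.0645
```

Emit:
send_rows:
  steps: [0.03, 0, 0, 0, 0, 0.03, 0, 0, 0, 0, 0.03, 0, 0, 0, 0]
  force: 25

```text
time: 3.32
position: [0.5763, 0.0695, 0.1077]
tool_rot: [0.052, 0.999, -0.001, -0.0]
ft_force: [-0.1, -0.7, 1.3]
grip_width: 0.0454
```

```bash
python3 -c "
from h import *
go(.56,-.10,.137,174)"
```

```text
t 3.33 pos [0.5763 0.0695 0.1077] yaw 174.0 tilt 0.07 w 0.0454 F [-0.1 -0.7  1.3] -> shift [-0.0015 -0.1703 -0.0291] turn -0.0 dist 0.173
```

Opening is 45.4 mm, which matches the 46 mm cap. I'll lift.

Emit:
send_rows:
  steps: [0.03, 0, 0, 0, 0, 0.03, 0, 0, -0.01, 0, 0.03, 0, 0, -0.02, 0, 0.03, 0, 0, -0.03, 0, 0.03, 0, 0, -0.03, 0]
  force: 30

```text
time: 3.95
position: [0.5771, 0.0696, 0.1389]
tool_rot: [0.052, 0.999, -0.001, 0.001]
ft_force: [0.1, 0.5, -5.0]
grip_width: 0.0451
```

```bash
python3 -c "
from h import *
go(.56,-.10,.137,174)
c=shot('scene','s1')"
```

```text
t 3.95 pos [0.5771 0.0696 0.1389] yaw 174.0 tilt 0.12 w 0.0451 F [ 0.1  0.5 -5. ] -> shift [-0.0007 -0.1704  0.0021] turn -0.0 dist 0.17
```

View pics/s1.png

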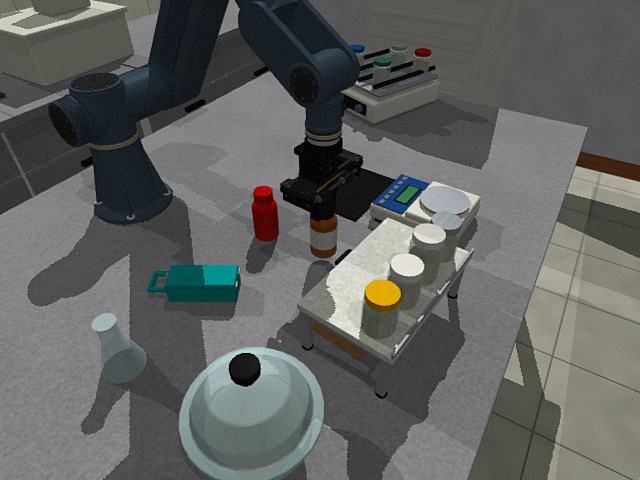

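The bottle hangs upright at pixel (323,238) with about 5 N of load. I'll carry it to the right.

Emit:
send_rows:
  steps: [0.03, 0, -0.008, 0, 0, 0.03, 0, -0.025, 0, 0, 0.03, 0, -0.05, 0, 0, 0.03, 0, -0.08, 0, 0, 0.03, 0, -0.11, 0, 0, 0.03, 0, -0.14, 0, 0, 0.03, 0, -0.16, 0, 0, 0.03, 0, -0.17, 0, 0]

```text
time: 5.0
position: [0.5585, -0.1011, 0.1383]
tool_rot: [0.053, 0.999, -0.0, 0.0]
ft_force: [0.1, -0.5, -4.3]
grip_width: 0.0453
```

Emit:
send_rows:
  steps: [0.03, 0, 0, 0, 0, 0.03, 0, 0, 0.01, 0, 0.03, 0, 0, 0.018, 0, 0.03, 0, 0, 0.024, 0, 0.03, 0, 0, 0.027, 0, 0.03, 0, 0, 0.029, 0, 0.03, 0, 0, 0.029, 0]

```text
time: 5.88
position: [0.5586, -0.1011, 0.1093]
tool_rot: [0.053, 0.999, -0.0, 0.0]
ft_force: [-0.1, 0.2, -4.1]
grip_width: 0.0456
```

```bash
python3 -c "
from h import *
go(.56,-.10,.1075,174)
c=shot('scene','s2')
P=cloud(c)
cv2.imwrite('pics/s2c.png',cv2.resize(c['color'][180:340,200:400,::-1],None,fx=4,fy=3.75))"
```

```text
t 5.88 pos [ 0.5586 -0.1011  0.1093] yaw 173.9 tilt 0.06 w 0.0456 F [-0.1  0.2 -4.1] -> shift [-0.0013  0.0012  0.0018] turn -0.002 dist 0.003
```

View pics/s2c.png

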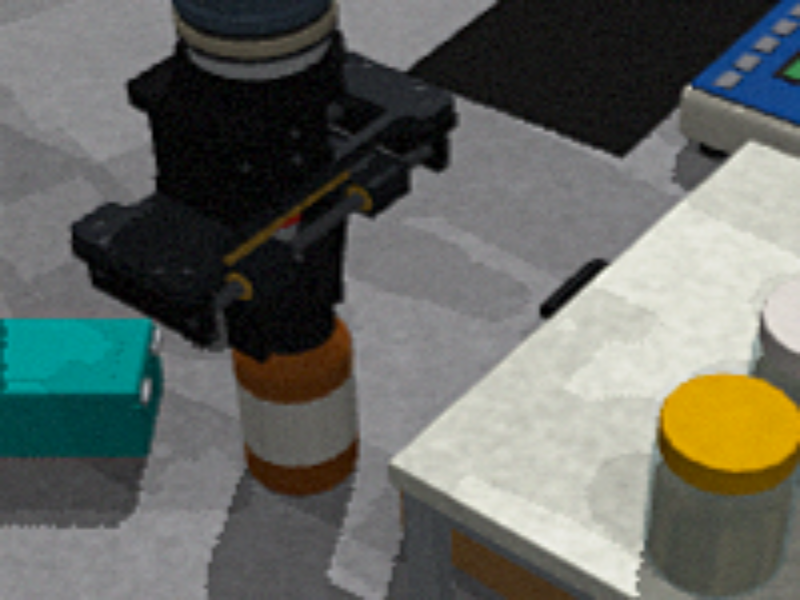

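The bottle is upright and still hanging just above the bench, at about 4 N. I'll lower it the last 1–2 mm.

Emit:
send_rows:
  steps: [0.03, 0, 0, 0.001, 0, 0.03, 0, 0, 0.0015, 0, 0.03, 0, 0, 0.002, 0, 0.03, 0, 0, 0.002, 0]

```text
time: 6.42
position: [0.5589, -0.1012, 0.1077]
tool_rot: [0.053, 0.999, -0.001, 0.001]
ft_force: [0.1, -0.1, -2.0]
grip_width: 0.0453
```

Emit:
send_rows:
  steps: [0.03, 0, 0, 0.001, 0, 0.03, 0, 0, 0.001, 0, 0.055, 0, 0, 0.001, 0, 0.087, 0, 0, 0.001, 0, 0.087, 0, 0, 0.001, 0, 0.087, 0, 0, 0.001, 0, 0.087, 0, 0, 0.001, 0, 0.087, 0, 0, 0.001, 0]

```text
time: 7.42
position: [0.5589, -0.1013, 0.1067]
tool_rot: [0.053, 0.999, -0.001, 0.001]
ft_force: [0.4, 0.7, -0.1]
grip_width: 0.0861
```

```bash
python3 -c "
from h import *
go(.56,-.10,.2,174)
c=shot('scene','s3')
cv2.imwrite('pics/s3c.png',cv2.resize(c['color'][180:340,200:400,::-1],None,fx=4,fy=3.75))"
```

```text
t 7.42 pos [ 0.5589 -0.1013  0.1067] yaw 173.9 tilt 0.09 w 0.0861 F [ 0.4  0.7 -0.1] -> shift [-0.0011  0.0013 -0.0933] turn -0.002 dist 0.093
```

View pics/s3c.png

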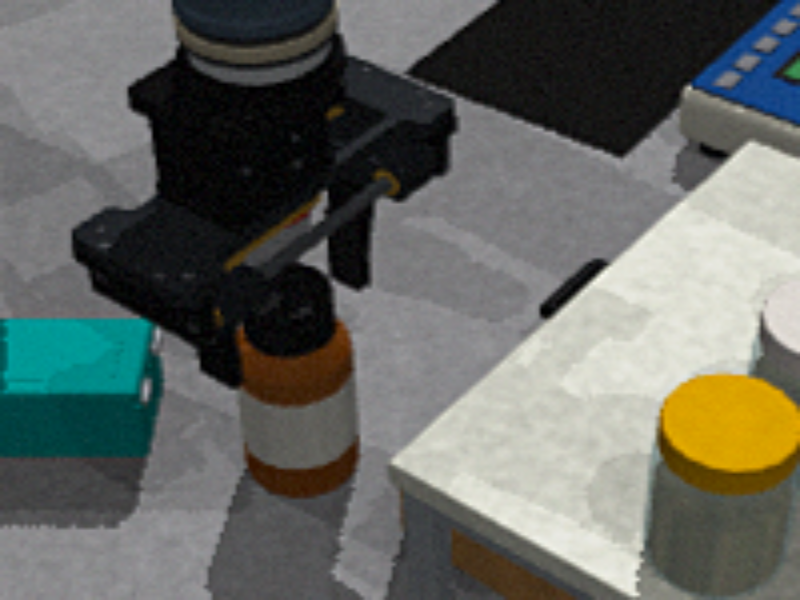

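The bottle stands free and upright. I'll raise the gripper clear and move over the handle for a closer look.

Emit:
send_rows:
  steps: [0.087, 0, 0, -0.015, 0, 0.087, 0, 0, -0.04, 0, 0.087, 0, 0, -0.07, 0, 0.087, 0, 0, -0.095, 0, 0.087, 0, 0, -0.095, 0]

```text
time: 8.1
position: [0.5605, -0.1017, 0.2047]
tool_rot: [0.053, 0.999, -0.002, 0.004]
ft_force: [-0.7, 0.5, 0.2]
grip_width: 0.087
```

```bash
python3 -c "
from h import *
go(.61,.07,.2,174)
c=shot('top','t3')"
```

```text
t 8.1 pos [ 0.5605 -0.1017  0.2047] yaw 173.9 tilt 0.45 w 0.087 F [-0.7  0.5  0.2] -> shift [-0.0309  0.176   0.0044] turn -0.002 dist 0.179
```

Emit:
send_rows:
  steps: [0.087, -0.006, 0.035, 0, 0, 0.087, -0.012, 0.07, 0, 0, 0.087, -0.018, 0.105, 0, 0, 0.087, -0.024, 0.14, 0, 0, 0.087, -0.031, 0.176, 0, 0, 0.087, -0.031, 0.176, 0, 0, 0.087, -0.031, 0.176, 0, 0]

```text
time: 9.02
position: [0.608, 0.0701, 0.2018]
tool_rot: [0.053, 0.999, -0.001, 0.001]
ft_force: [-0.3, -0.9, -0.9]
grip_width: 0.0871
```

```bash
python3 - <<'E'
from h import *
go(.636,.0694,.12,174)
c=shot('wrist','w4');P=cloud(c)
m=(P[...,2]>.028)&(P[...,2]<.046)&(P[...,0]>.61)&(P[...,0]<.66)&(P[...,1]>.02)&(P[...,1]<.12)
print(m.sum(),np.median(P[m],0),P[m].min(0),P[m].max(0))
p=P[m];
for x in np.arange(.615,.66,.005):
    s=p[abs(p[:,0]-x)<.0025]
    if len(s): print(x.round(3),len(s),s[:,1].min().round(4),s[:,1].max().round(4),(s[:,1].min()/2+s[:,1].max()/2).round(4))
c=shot('top','t4');P=cloud(c)
m=(P[...,2]>.125)&(P[...,2]<.145)&(abs(P[...,0]-.56)<.05)&(abs(P[...,1]+.1)<.05);print('cap',np.median(P[m],0))
E
```

```text
t 9.03 pos [0.608  0.0701 0.2018] yaw 173.9 tilt 0.17 w 0.0871 F [-0.3 -0.9 -0.9] -> shift [-0.0278  0.0025  0.0818] turn -0.001 dist 0.086
1696 [0.63450503 0.0661324  0.03954072] [0.62311568 0.03593374 0.03268221] [0.6599937  0.09780625 0.04257265]
0.625 241 0.0391 0.084 0.0616
0.63 448 0.0386 0.0972 0.0679
0.635 321 0.0378 0.0978 0.0678
0.64 156 0.0383 0.0974 0.0678
0.645 156 0.0376 0.097 0.0673
0.65 155 0.0369 0.0967 0.0668
0.655 148 0.0362 0.0952 0.0657
0.66 71 0.0359 0.095 0.0654
cap [ 0.55852707 -0.10217047  0.13567163]
```

View pics/w4.png

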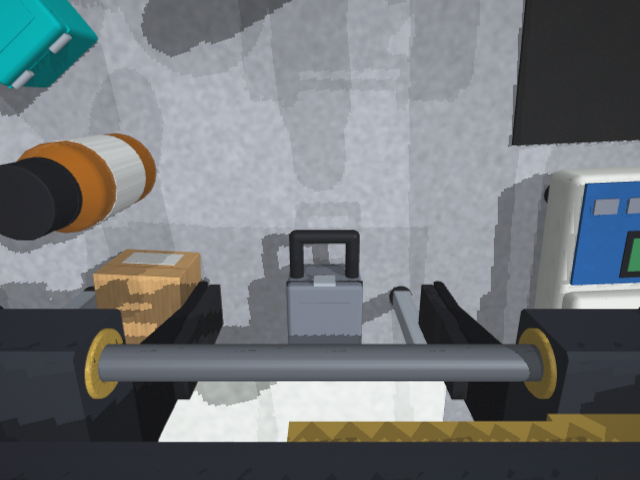

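The handle lies at (324,255) in the wrist picture, square to the jaws, midway at y about 0.068. The bottle stands at (0.5585, -0.102), upright. I'll go down over the two handle arms.

Emit:
send_rows:
  steps: [0.087, -0.014, 0.001, 0.02, 0, 0.087, -0.028, 0.001, 0.05, 0, 0.087, -0.028, 0.001, 0.08, 0, 0.087, -0.028, 0.001, 0.11, 0, 0.087, -0.028, 0.001, 0.14, 0, 0.087, -0.028, 0.001, 0.15, 0, 0.087, -0.028, 0.001, 0.15, 0]

```text
time: 10.0
position: [0.6363, 0.0663, 0.052]
tool_rot: [0.054, 0.999, -0.001, 0.001]
ft_force: [-0.9, -0.3, 0.3]
grip_width: 0.0875
```

```bash
python3 - <<'E'
from h import *
go(.636,.0682,.0155,174)
E
```

```text
t 10.0 pos [0.6363 0.0663 0.052 ] yaw 173.8 tilt 0.16 w 0.0875 F [-0.9 -0.3  0.3] -> shift [0.0005 0.0019 0.0365] turn -0.004 dist 0.037
```

Emit:
send_rows:
  steps: [0.087, 0, 0.002, 0.015, 0, 0.087, 0, 0.002, 0.03, 0, 0.087, 0, 0.002, 0.037, 0, 0.087, 0, 0.002, 0.037, 0, 0.06, 0, 0.002, 0.037, 0, 0.05, 0, 0.002, 0.037, 0, 0.05, 0, 0.002, 0.037, 0, 0.05, 0, 0.002, 0.037, 0]
  force: 30

```text
time: 11.0
position: [0.6367, 0.0684, 0.0154]
tool_rot: [0.054, 0.999, -0.001, 0.001]
ft_force: [-0.3, 1.0, 1.8]
grip_width: 0.0591
```

Emit:
send_rows:
  steps: [0.05, 0, 0, 0, 0, 0.05, 0, 0, 0, 0]

```text
time: 11.25
position: [0.6367, 0.0684, 0.0154]
tool_rot: [0.054, 0.999, -0.001, 0.001]
ft_force: [0.6, 0.0, -0.9]
grip_width: 0.0589
```

```bash
python3 - <<'E'
from h import *
go(.487,.083,.0155,174)
E
```

```text
t 11.25 pos [0.6367 0.0684 0.0154] yaw 173.8 tilt 0.16 w 0.0589 F [ 0.6  0.  -0.9] -> shift [ 0.1504 -0.0016 -0.0004] turn -0.004 dist 0.15
```

Opening is 59 mm, so the fingers are on the arms. I'll draw the case straight out.

Emit:
send_rows:
  steps: [0.05, 0.004, 0, 0, 0, 0.05, 0.015, 0, 0, 0, 0.05, 0.03, 0, 0, 0, 0.05, 0.045, 0, 0, 0, 0.05, 0.06, 0, 0, 0, 0.05, 0.07, 0, 0, 0, 0.05, 0.075, 0, 0, 0, 0.05, 0.075, 0, 0, 0]

```text
time: 12.25
position: [0.561, 0.0766, 0.0154]
tool_rot: [0.054, 0.999, -0.001, -0.0]
ft_force: [-0.7, -0.1, 1.3]
grip_width: 0.0586
```

```bash
python3 - <<'E'
from h import *
go(.487,.083,.0155,174)
c=shot('top','t5')
cv2.imwrite('pics/t5c.png',cv2.resize(c['color'][120:270,200:400,::-1],None,fx=4,fy=4))
E
```

```text
t 12.25 pos [0.561  0.0766 0.0154] yaw 173.8 tilt 0.13 w 0.0586 F [-0.7 -0.1  1.3] -> shift [ 0.0743 -0.0016 -0.0001] turn -0.004 dist 0.074
```

View pics/t5c.png

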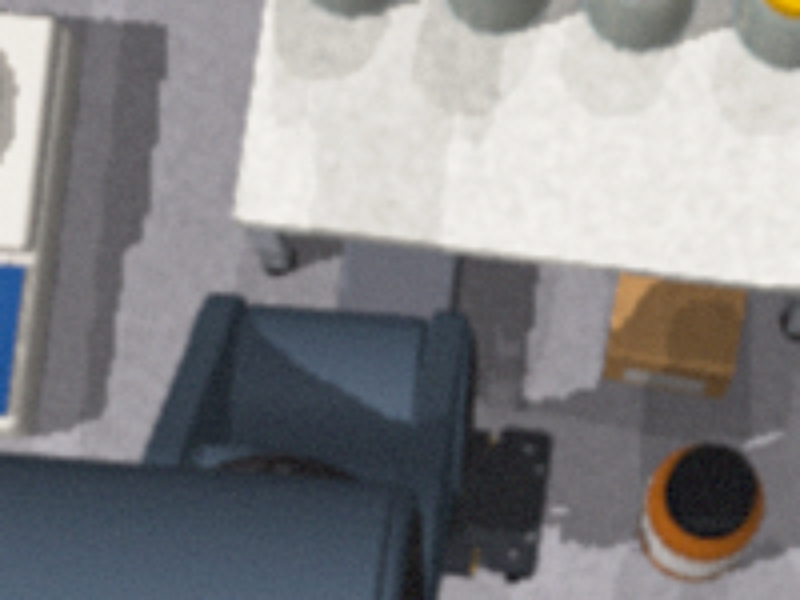

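The grey case follows straight (its body at (400,280) in the crop), the carton has not moved, and the bottle stands clear. I'll pull another 75 mm.

Emit:
send_rows:
  steps: [0.05, 0.004, 0, 0, 0, 0.05, 0.015, 0, 0, 0, 0.05, 0.03, 0, 0, 0, 0.05, 0.045, 0, 0, 0, 0.05, 0.06, 0, 0, 0, 0.05, 0.07, 0, 0, 0, 0.05, 0.075, 0, 0, 0, 0.05, 0.075, 0, 0, 0]

```text
time: 13.3
position: [0.485, 0.0849, 0.0154]
tool_rot: [0.054, 0.999, -0.001, -0.002]
ft_force: [-1.5, 0.5, 0.0]
grip_width: 0.0588
```

Emit:
send_rows:
  steps: [0.06, 0, 0, 0, 0, 0.087, 0, 0, 0, 0, 0.087, 0, 0, 0, 0, 0.087, 0, 0, 0, 0, 0.087, 0, 0, -0.03, 0, 0.087, 0, 0, -0.07, 0, 0.087, 0, 0, -0.11, 0, 0.087, 0, 0, -0.12, 0]

```text
time: 14.3
position: [0.4868, 0.0851, 0.1376]
tool_rot: [0.054, 0.999, -0.001, 0.001]
ft_force: [0.8, -0.4, -0.3]
grip_width: 0.0868
```

```bash
python3 - <<'E'
from h import *
go(.58,.074,.12,174)
c=shot('wrist','w6');P=cloud(c)
m=(abs(P[...,2]-.057)<.005)&(P[...,0]>.45)&(P[...,0]<.7)&(P[...,1]>.0)&(P[...,1]<.15)
q=P[m][:,:2].astype(np.float32);print(m.sum(),cv2.minAreaRect(q),q.min(0),q.max(0))
m=(P[...,2]>.028)&(P[...,2]<.046)&(P[...,0]>.45)&(P[...,0]<.52)&(P[...,1]>.02)&(P[...,1]<.14)
print('handle',cv2.minAreaRect(P[m][:,:2].astype(np.float32)))
shot('top','t6')
E
```

```text
t 14.3 pos [0.4868 0.0851 0.1376] yaw 173.8 tilt 0.14 w 0.0868 F [ 0.8 -0.4 -0.3] -> shift [-0.0938 -0.001   0.0177] turn -0.003 dist 0.095
9439 ((0.5775527954101562, 0.07449723780155182), (0.064063161611557, 0.130478635430336), 84.6427230834961) [0.51202965 0.03657091] [0.63964975 0.11165494]
handle ((0.4956073462963104, 0.08096039295196533), (0.06225249916315079, 0.04496559128165245), 86.30606079101562)
```

View pics/w6.png

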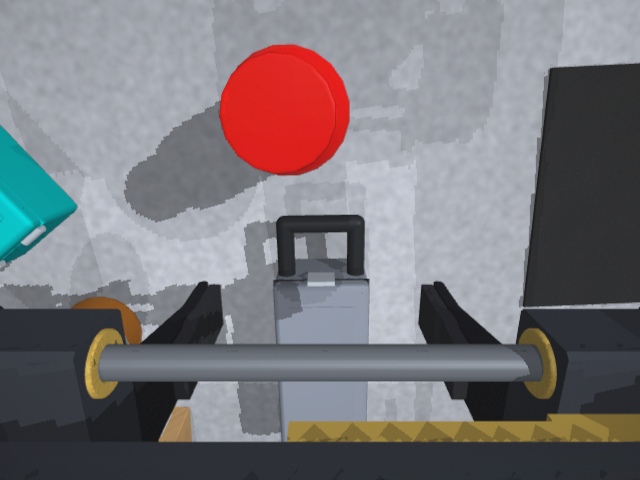

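View pics/t6.png

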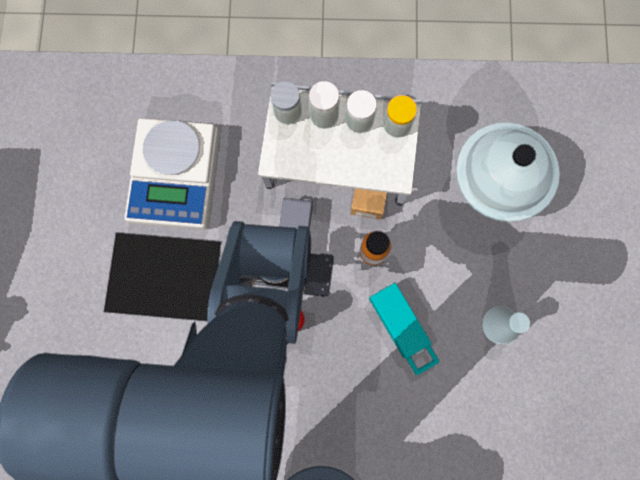

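The case is out, with its front at x about 0.512 and its centre at about (0.587, 0.074); its handle is at (322,245) in the wrist picture. I'll regrasp across the 64 mm body near its centre, so that it lifts level.

Emit:
send_rows:
  steps: [0.087, -0.03, -0.001, -0.01, 0, 0.087, -0.065, -0.001, -0.01, 0, 0.087, -0.097, -0.001, 0, 0, 0.087, -0.097, -0.001, 0.03, 0, 0.087, -0.097, -0.001, 0.06, 0, 0.087, -0.097, -0.001, 0.06, 0]

```text
time: 15.15
position: [0.5787, 0.0736, 0.072]
tool_rot: [0.054, 0.999, -0.001, -0.006]
ft_force: [0.3, 0.1, 0.2]
grip_width: 0.0869
```

```bash
python3 - <<'E'
from h import *
go(.584,.0742,.013,173.8)
c=shot('wrist','w7')
E
```

```text
t 15.15 pos [0.5787 0.0736 0.072 ] yaw 173.8 tilt 0.64 w 0.0869 F [0.3 0.1 0.2] -> shift [-0.0058  0.0013  0.0589] turn -0.0 dist 0.059
```

View pics/w7.png

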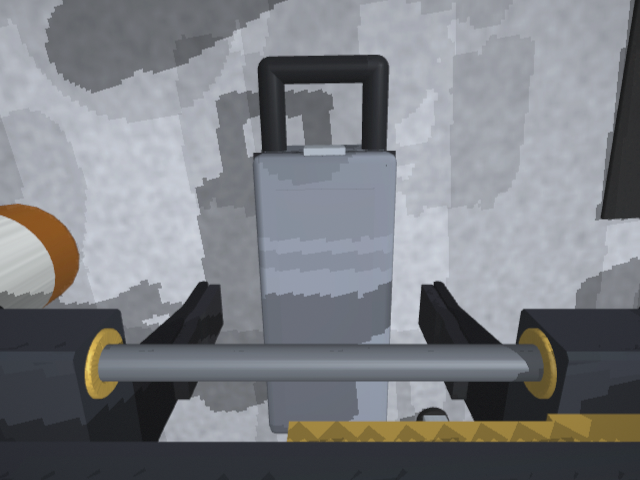

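The case sits centred between the fingers (columns 260–395, jaws at 220 and 420). I'll go down and grip.

Emit:
send_rows:
  steps: [0.087, -0.004, 0.001, 0.01, 0, 0.087, -0.006, 0.001, 0.025, 0, 0.087, -0.006, 0.001, 0.045, 0, 0.087, -0.006, 0.001, 0.057, 0, 0.087, -0.006, 0.001, 0.057, 0, 0.07, -0.006, 0.001, 0.057, 0, 0.055, -0.006, 0.001, 0.057, 0, 0.055, -0.006, 0.001, 0.057, 0]
  force: 45

```text
time: 16.2
position: [0.5864, 0.0741, 0.0173]
tool_rot: [0.054, 0.999, -0.001, -0.003]
ft_force: [0.3, 4.0, -0.3]
grip_width: 0.0648
```

Emit:
send_rows:
  steps: [0.055, 0, 0, 0, 0, 0.055, 0, 0, 0, 0, 0.055, 0, 0, -0.008, 0, 0.055, 0, 0, -0.02, 0, 0.055, 0, 0, -0.03, 0, 0.055, 0, 0, -0.035, 0, 0.055, 0, 0, -0.035, 0]
  force: 45

```text
time: 17.08
position: [0.587, 0.0742, 0.053]
tool_rot: [0.054, 0.999, -0.001, -0.002]
ft_force: [0.1, 0.6, -5.2]
grip_width: 0.0638
```

```bash
python3 - <<'E'
from h import *
go(.489,.364,.05,176)
c=shot('scene','s8')
E
```

```text
t 17.07 pos [0.587  0.0742 0.053 ] yaw 173.8 tilt 0.27 w 0.0638 F [ 0.1  0.6 -5.2] -> shift [0.1289 0.2775 0.0031] turn -0.039 dist 0.306
```

View pics/s8.png

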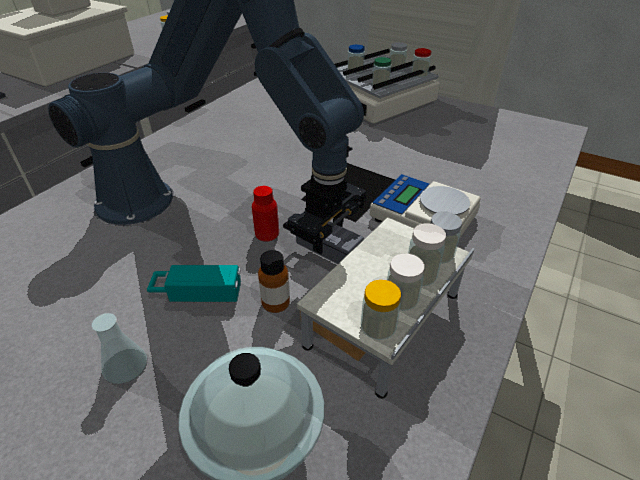

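The case is lifted at 5.2 N with the grip 63.8 mm wide. The bottle stands at pixel (273,283). I'll carry the case to the mat.

Emit:
send_rows:
  steps: [0.055, 0.003, 0.007, 0, 0, 0.055, 0.011, 0.024, 0, 0, 0.055, 0.022, 0.048, 0, 0, 0.055, 0.034, 0.074, 0, -0.01, 0.055, 0.046, 0.1, 0, -0.01, 0.055, 0.058, 0.126, 0, -0.02, 0.055, 0.07, 0.152, 0, -0.02, 0.055, 0.082, 0.178, 0, -0.02]

```text
time: 18.12
position: [0.5206, 0.256, 0.0518]
tool_rot: [0.045, 0.999, -0.006, -0.007]
ft_force: [0.6, -31.4, -1.7]
grip_width: 0.0663
```

```bash
python3 - <<'E'
from h import *
go(.491,.364,.05,176)
E
```

```text
t 18.12 pos [0.5206 0.256  0.0518] yaw 174.9 tilt 1.05 w 0.0663 F [  0.6 -31.4  -1.7] -> shift [0.0391 0.1049 0.0009] turn -0.02 dist 0.112
```

An unexpected 31 N sideways: the rear of the case may be touching the balance's corner. I'll look before moving on.

```bash
python3 - <<'E'
from h import *
c=shot('top','t9');cv2.imwrite('pics/t9c.png',cv2.resize(c['color'][120:320,90:340,::-1],None,fx=3.2,fy=3))
c=shot('wrist','w9')
go(.53,.236,.05,175)
E
```

```text
t 18.23 pos [0.5194 0.2576 0.0517] yaw 174.9 tilt 1.02 w 0.0665 F [ -3.2 -13.3  -1.8] -> shift [-0.0125 -0.0206  0.0018] turn -0.001 dist 0.024
```

View pics/t9c.png

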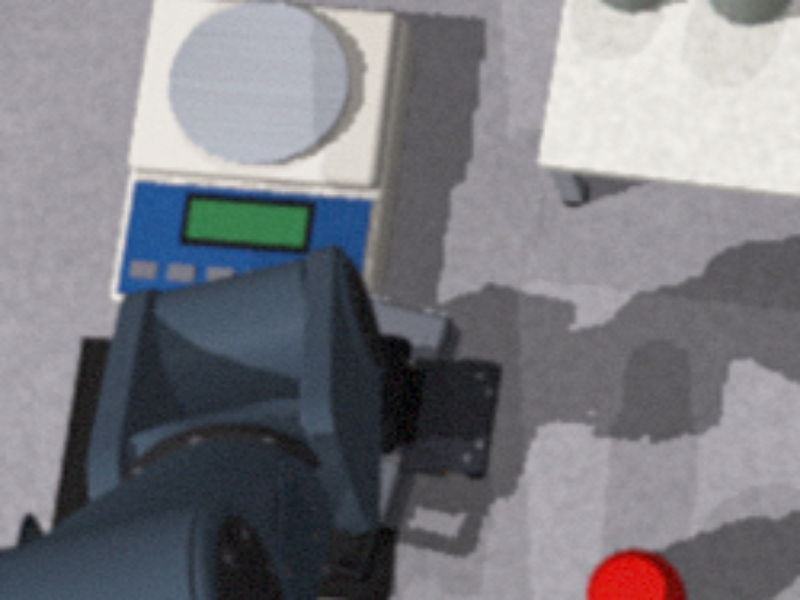

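View pics/w9.png

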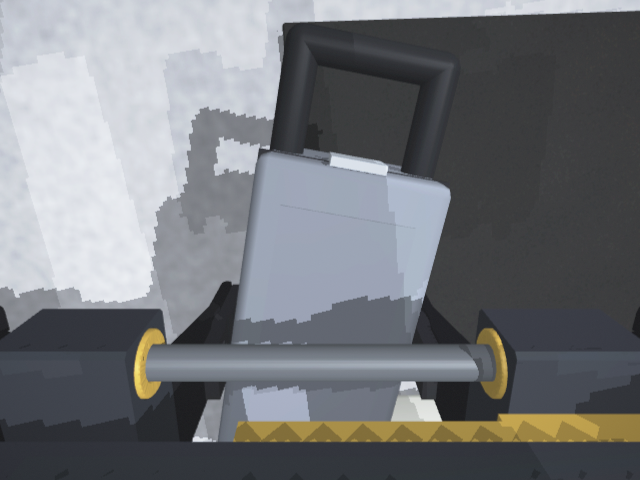

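The case's rear left corner caught the balance's front right corner, and the case has turned about 10° in the grip (handle at pixel (370,95), skewed). It is still held. I'll back off to the right, then draw it towards the robot before going left.

Emit:
send_rows:
  steps: [0.055, 0.004, -0.01, 0, 0, 0.055, 0.008, -0.022, 0, 0, 0.055, 0.012, -0.033, 0, 0, 0.055, 0.025, -0.034, 0, 0, 0.055, 0.04, -0.035, 0, 0, 0.055, 0.045, -0.036, 0, 0, 0.055, 0.045, -0.036, 0, 0]

```text
time: 19.1
position: [0.4709, 0.2261, 0.0529]
tool_rot: [0.044, 0.999, -0.005, -0.007]
ft_force: [-0.2, 0.2, -5.7]
grip_width: 0.0669
```

```bash
python3 - <<'E'
from h import *
go(.485,.364,.05,175)
c=shot('wrist','w10');P=cloud(c)
m=(P[...,2]>.06)&(P[...,2]<.115)&(P[...,0]>.37)&(P[...,0]<.6)&(abs(P[...,1]-.22)<.08)
hsv=cv2.cvtColor(c['color'],cv2.COLOR_RGB2HSV)
m&=(np.mgrid[0:480,0:640][0]<330)&(np.mgrid[0:480,0:640][0]>185)&(hsv[...,2]>70)
p=P[m];A=np.c_[p[:,:2],np.ones(len(p))];k=np.linalg.lstsq(A,p[:,2],rcond=None)[0];print(len(p),'slope',k,'z',np.median(p[:,2]),'resid',np.std(A@k-p[:,2]))
c=shot('scene','s10');cv2.imwrite('pics/s10c.png',cv2.resize(c['color'][140:300,240:440,::-1],None,fx=4,fy=3.75))
E
```

```text
t 19.1 pos [0.4709 0.2261 0.0529] yaw 175.0 tilt 1.02 w 0.0669 F [-0.2  0.2 -5.7] -> shift [-0.002   0.1387  0.0013] turn -0.0 dist 0.139
27584 slope [ 0.01602102 -0.02638709  0.09013173] z 0.09105439003878767 resid 0.0009132202922887918
```

View pics/w10.png

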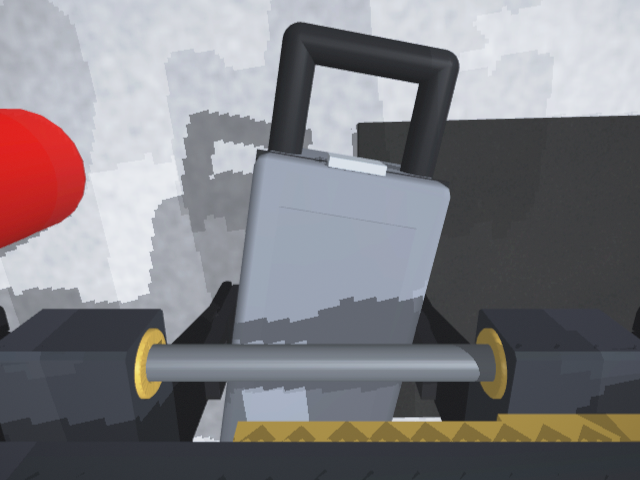

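View pics/s10c.png

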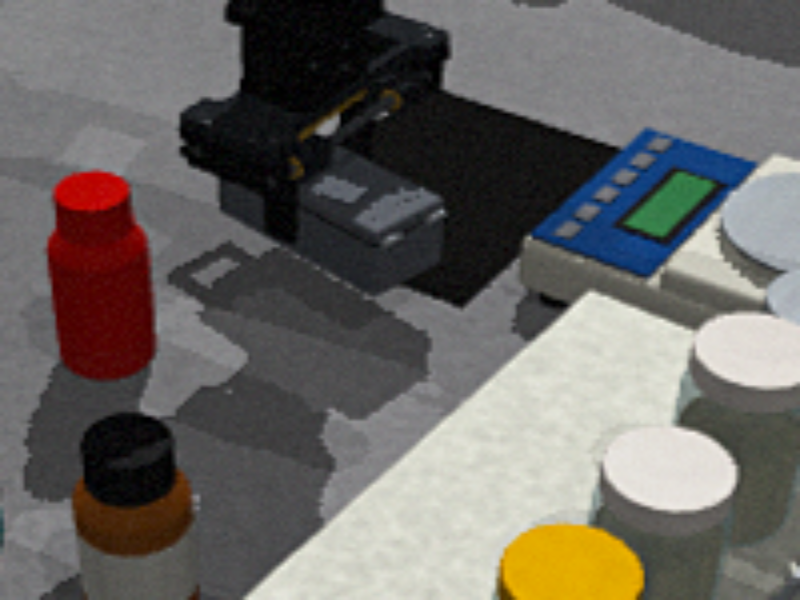

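The case is free, level (slope under 0.03) and still held, only turned in the grip. I'll work out where its centre is relative to the tool.

```bash
python3 - <<'E'
from h import *
c=ld('w10')
a=ray(c,260,152,.091)[:2];b=ray(c,450,188,.091)[:2]
d=b-a;print(a,b,np.linalg.norm(d));n=np.array([d[1],-d[0]])/np.linalg.norm(d)
n=n if n[0]>0 else -n
print('centre',(a+b)/2+.075*n,'yaw',np.degrees(np.arctan2(n[1],n[0])))
E
```

```text
[0.39974585 0.21268229] [0.41570679 0.26977275] 0.05927961361801109
centre [0.47995662 0.22103388] yaw -15.619552094705655
```

Emit:
send_rows:
  steps: [0.055, 0.003, 0.006, 0, 0, 0.055, 0.006, 0.022, 0, 0, 0.055, 0.006, 0.045, 0, 0, 0.055, 0.006, 0.07, 0, 0, 0.055, 0.006, 0.095, 0, 0, 0.055, 0.004, 0.12, 0, 0, 0.055, 0.001, 0.138, 0, 0, 0.055, 0, 0.144, 0, 0]

```text
time: 20.2
position: [0.485, 0.3711, 0.0513]
tool_rot: [0.043, 0.999, -0.005, -0.006]
ft_force: [0.3, 1.6, -5.7]
grip_width: 0.0665
```

```bash
python3 - <<'E'
from h import *
go(.483,.369,.0215,175)
c=shot('wrist','w11');shot('scene','s11')
E
```

```text
t 20.2 pos [0.485  0.3711 0.0513] yaw 175.0 tilt 0.88 w 0.0665 F [ 0.3  1.6 -5.7] -> shift [ 0.0015 -0.002   0.0299] turn 0.001 dist 0.03
```

View pics/s11.png

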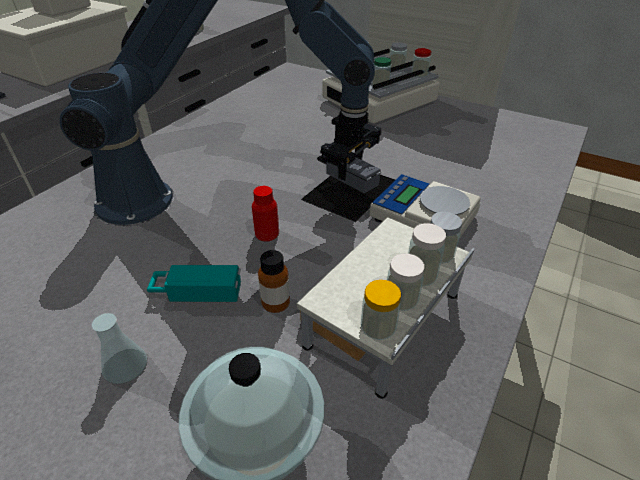

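View pics/w11.png

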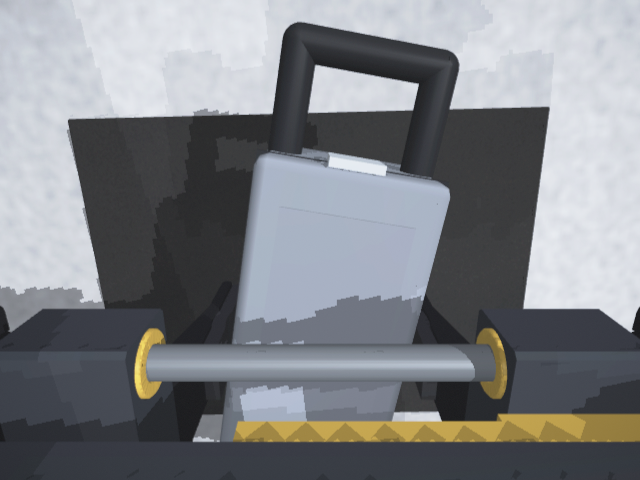

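The case hangs level over the middle of the mat (wrist view: mat columns 70–548, case 225–450). I'll lower it gently.

Emit:
send_rows:
  steps: [0.055, 0.001, -0.002, 0.008, 0, 0.055, 0.001, -0.002, 0.016, 0, 0.055, 0.001, -0.002, 0.022, 0, 0.055, 0.001, -0.002, 0.026, 0, 0.055, 0.001, -0.002, 0.028, 0, 0.055, 0.001, -0.002, 0.029, 0, 0.055, 0.001, -0.002, 0.03, 0, 0.055, 0.001, -0.002, 0.03, 0]

```text
time: 21.3
position: [0.4839, 0.368, 0.0219]
tool_rot: [0.044, 0.999, -0.005, -0.006]
ft_force: [0.8, 0.2, -3.0]
grip_width: 0.067
```

Emit:
send_rows:
  steps: [0.055, 0, 0, 0.001, 0, 0.055, 0, 0, 0.002, 0, 0.055, 0, 0, 0.002, 0]
  force: 20

```text
time: 21.68
position: [0.484, 0.3679, 0.0215]
tool_rot: [0.044, 0.999, -0.005, -0.006]
ft_force: [-2.1, -3.4, 6.4]
grip_width: 0.0668
```

Contact with the mat: the force has turned to +6 N. I'll open and rise.

Emit:
send_rows:
  steps: [0.072, 0, 0, 0, 0, 0.087, 0, 0, 0, 0, 0.087, 0, 0, 0, 0, 0.087, 0, 0, 0, 0, 0.087, 0, 0, 0, 0]

```text
time: 22.3
position: [0.484, 0.368, 0.0214]
tool_rot: [0.044, 0.999, -0.005, -0.006]
ft_force: [0.3, -0.4, 0.4]
grip_width: 0.0869
```

Emit:
send_rows:
  steps: [0.087, 0, 0, -0.01, 0, 0.087, 0, 0, -0.04, 0, 0.087, 0, 0, -0.08, 0, 0.087, 0, 0, -0.13, 0, 0.087, 0, 0, -0.18, 0, 0.087, 0, 0, -0.2, 0, 0.087, 0, 0, -0.2, 0]

```text
time: 23.18
position: [0.4874, 0.3703, 0.2241]
tool_rot: [0.044, 0.999, -0.003, -0.003]
ft_force: [0.7, -0.6, -0.1]
grip_width: 0.087
```

```bash
python3 - <<'E'
from h import *
go(.35,.5,.22,175)
c=shot('wrist','w12');P=cloud(c)
m=(abs(P[...,2]-.059)<.006)&(P[...,0]>.38)&(P[...,0]<.59)&(abs(P[...,1]-.36)<.09)
p=P[m];A=np.c_[p[:,:2],np.ones(len(p))];k=np.linalg.lstsq(A,p[:,2],rcond=None)[0];print(len(p),'slope',k,'z',np.median(p[:,2]),cv2.minAreaRect(p[:,:2].astype(np.float32)))
E
```

```text
t 23.18 pos [0.4874 0.3703 0.2241] yaw 175.0 tilt 0.51 w 0.087 F [ 0.7 -0.6 -0.1] -> shift [0.1482 0.1172 0.0042] turn -0.001 dist 0.189
13336 slope [0.00244968 0.00036693 0.05839078] z 0.05981617113336732 ((0.49330934882164, 0.36315491795539856), (0.06416275352239609, 0.15512487292289734), 76.1828384399414)
```

View pics/w12.png

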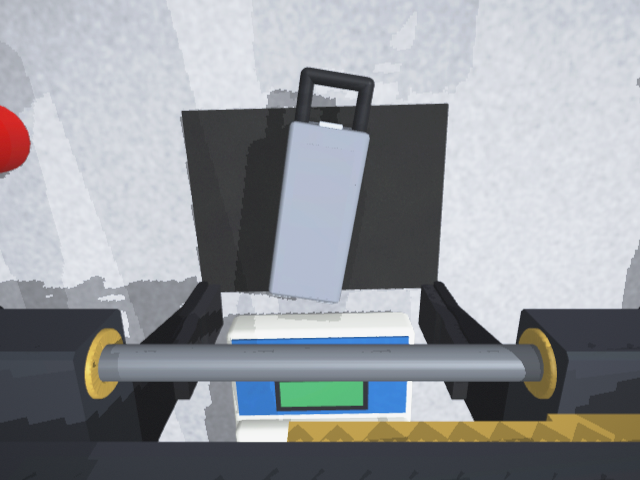

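The case lies flat on the mat with its centre at (0.493, 0.363), about 1.5 mm from the mat's centre, and its top 59.8 mm high and level. I'll withdraw and do a last check from the fixed cameras.

Emit:
send_rows:
  steps: [0.087, 0.03, 0.025, 0, 0, 0.087, 0.06, 0.05, 0, 0, 0.087, 0.09, 0.07, 0, 0, 0.087, 0.12, 0.1, 0, 0, 0.087, 0.15, 0.12, 0, 0, 0.087, 0.15, 0.15, 0, 0, 0.087, 0.15, 0.15, 0, 0]

```text
time: 24.1
position: [0.349, 0.5332, 0.2202]
tool_rot: [0.043, 0.999, -0.005, -0.006]
ft_force: [-0.6, -0.7, 0.1]
grip_width: 0.0867
```

```bash
python3 - <<'E'
from h import *
go(.35,.5,.22,175)
c=shot('top','t13');P=cloud(c);c0=ld('top0');P0=cloud(c0)
m=(abs(P[...,2]-.059)<.006)&(P[...,0]>.38)&(P[...,0]<.59)&(abs(P[...,1]-.36)<.09)
print('case',m.sum(),cv2.minAreaRect(P[m][:,:2].astype(np.float32)),np.median(P[m],0))
m=(abs(P[...,2]-.136)<.006)&(abs(P[...,0]-.56)<.05)&(abs(P[...,1]+.1)<.05);print('cap',np.median(P[m],0))
for n,b in dict(carton=(345,180,395,220),flask=(475,300,535,345)).items():
    s=np.s_[b[1]:b[3],b[0]:b[2]]
    for Q in (P0,P):
        q=Q[s];q=q[q[...,2]>.05];print(n,len(q),q.mean(0).round(4))
shot('scene','s13')
E
```

```text
t 24.1 pos [0.349  0.5332 0.2202] yaw 175.1 tilt 0.87 w 0.0867 F [-0.6 -0.7  0.1] -> shift [-0.0039 -0.033   0.0005] turn 0.002 dist 0.033
case 2080 ((0.4927566945552826, 0.36385467648506165), (0.06648890674114227, 0.15563873946666718), 76.5762710571289) [0.49065418 0.36307429 0.06005283]
cap [ 0.55908037 -0.10206564  0.13588964]
carton 1231 [ 0.6665 -0.088   0.0952]
carton 1225 [ 0.6671 -0.0883  0.0934]
flask 785 [ 0.4032 -0.3693  0.1145]
flask 785 [ 0.4027 -0.3697  0.113 ]
```

View pics/t13.png

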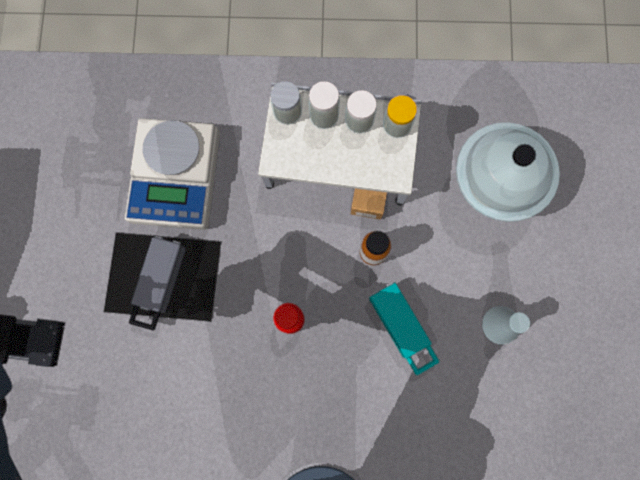

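View pics/s13.png

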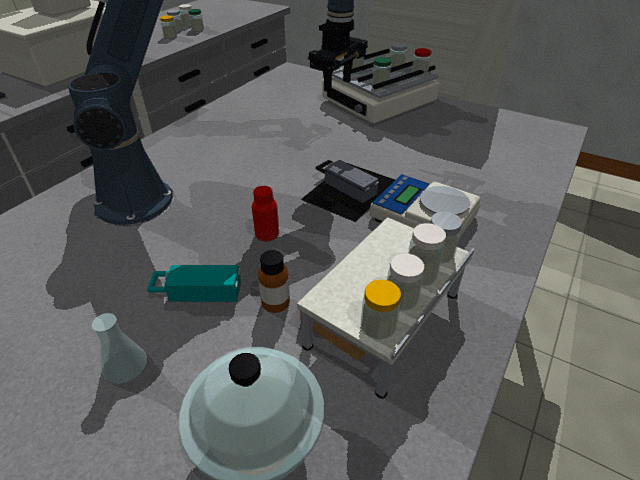

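The case is in the middle of the mat (top view (158,275)) and the bottle stands upright at (376,246). The carton, flask and look-alikes have not moved, and the force on the gripper is about zero. I'll hand in.

```bash
python3 -c "
from h import *
print(hand_in())"
```

```text
the job is handed in; nothing more can be done
None
```

The weight case is on the rubber mat and the bottle is out of its way. The job is handed in at about 24 s; `hand_in` reports no verdict.

- **What I did:** I set the bottle down by its cap about 170 mm to the right, while the case was still in place. Then I drew the case out by its handle, regripped it across the body, and lifted it onto the mat.
- **Last checks:**
  - **Case:** it lies flat and let go, with its centre at (0.493, 0.364) and the mat's centre at (0.492, 0.364). Its top is about 60 mm high and level.
  - **Bottle:** it stands upright at (0.559, -0.102), about 170 mm from where it began.
  - **Carton and flask:** both are within 1 mm of their starting readings.
  - **Gripper:** it is clear, with almost no force on it.
- **What went wrong:** on the way to the mat the rear corner of the case bumped the balance's front corner. The sideways force was about 31 N, and it turned the case about 10° in the grip. I backed off and went round; the case stayed held and nearly level. It now lies about 10° askew to the mat, and any heading is allowed.

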